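# Heft the sample jars and put the filled one on the balance

### The job

One of the three identical small white jars with black lids holds a heavy metal sample and the other two are practically empty; they look the same, so lift them to feel which is the heavy one. Stand the heavy jar upright on the round steel pan of the balance, setting it down gently, and leave the other two jars standing upright on the bench.

Things in the scene. Friction and masses are not known exactly. Their poses are not given: they have to be found in the camera images.
- jar_1: Small opaque white plastic jar with a black screw lid, firmly on: an upright cylinder 56 mm in diameter and 65 mm tall; the lid is its top 13 mm, of the same diameter, above a shallow 2 mm groove. Origin: centre of its underside, z up its axis. It stands loose on the bench (top at z = 0). Grip it from above across the white body, about 40 mm above its underside; a grip of 40 N does it no harm.
- jar_2: A second jar, from outside alike in every way to jar_1. Two of the three jars weigh 70 to 130 g in all, one weighs 500 to 690 g, and any of the three may be that one. A larger white jar standing about, 90 mm in diameter, is not part of the job.
- jar_3: A third jar, from outside alike in every way to jar_1 and jar_2.
- pan: Round flat steel pan of the electronic balance, 140 mm in diameter, fixed (it does not sink). Origin: centre of its top surface, 84 mm above the bench, z up. The balance is a white housing, 280 by 200 mm, nowhere higher than the pan and fixed; the pan's +x axis points away from its display, and its centre lies 45 mm beyond the housing's centre. Nothing stands above it.
There are look-alikes about, which are no part of the job. What is shaped like the jar_1 but red is not meant. Leave any orange look-alike of the jar_2 alone.

How it is judged:
By the outcome, as a careful person would: the job done as asked, in the order asked, and still so for the second after the job is handed in, with the robot touching nothing.
It also fails if it takes over 64 s, if anything falls off the work surface, if the arm or the gripper's body presses on something with over 40 N, if the wrist force passes 120 N, or if a joint passes its speed limit or range.

### The arm

A 6-joint arm with a two-finger parallel gripper is mounted at the origin on the work surface. World frame = base frame: x ahead of the robot, y to its left, z up, the work surface at z = 0. Lengths are in m, angles in rad, forces in N, time in s.
With the tool pointing down it reaches from about 0.35 to 0.975 m from the base axis. Payload 4.9 kg.
Tool frame: the origin (TCP) lies midway between the tips of the shut fingers; the grasp point (between the pads) lies 19 mm behind it; z points along the fingers, y is the line along which they close (so a half turn about z gives the same grasp; the last joint's range is limited). The gripper opens to 85 mm and grips with 20 to 120 N. Pads are 22 mm wide; open, the fingers measure 114 mm over their backs; the gripper's body (76 mm by 85 mm) begins 54 mm behind the grasp point. The pads swing forward as they close: fully open they stand 13 mm farther back than shut.
Start: joints at [1.09, 0.053, 1.613, -0, 1.476, -0.119], TCP at [0.221, 0.585, 0.199] pointing down, gripper open.
Joint ranges: [-3.01, 3.01], [-1.01, 2.22], [0.06, 2.58], [-1.02, 4.17], [0.09, 2.62], [-3.14, 3.14]. Speed limits (rad/s): [2.57, 2.57, 3.14, 3.14, 3.14, 3.14].

### API

Orientations are given as a unit quaternion [w, x, y, z].
In Python, from plant import state, grab_frame, job_done, cut_out, place_of gives the robot as it stands.
- The arm moves only by the tool jog_arm, never from a script. Its argument "motion" is text: rows parted by semicolons, each of 7 numbers parted by spaces: the opening in per cent of the stroke, from 0 (shut) to 100 (fully open), then the shift along the tool's x, y, z as a fraction of full scale, then the turn, a rotation vector about the tool's x, y, z as a fraction of full scale. A call has exactly 5 rows; each row is the pose to reach, as a shift and turn from the pose commanded when the call began, along the tool's axes at that moment; what a row does not reach only later rows make up. Full scale, the value 1, is 50 cm for a shift and 1.5 rad for a turn. A row lasts 1/8 s, in which the tool goes at most 62.5 mm and 10.7 degrees, less where a joint would pass 70% of its speed; a pose out of reach is approached as far as the arm can. A call with a number of a shift or a turn outside -1 to 1 is refused whole. A call with a gripper value outside its range is refused whole. The fingers move at their own pace and stop on an object; the grip force is fixed at half the most. Time passes only in rows, so rows that repeat a pose let the fingers close, or fill a call up. It gives the time, the measured TCP pose, the force, the opening and the grip force at its end, in the units of the state.
- state(): the state, without advancing time (a new reading comes with each control period).
- grab_frame(name): name is "side" or "top" or "wrist"; returns a dict with "color" (420x560x3 uint8, red, green, blue), "range_z" (420x560 float32, m along the optical axis (not along the pixel's ray), 0 where there is no reading), "intrinsics" (3x3 intrinsics, pixels), "world_from_camera" (4x4, takes a point from camera to world coordinates). Camera axes: x right, y up, looking along -z (the intrinsics and any distortion apply to the point x, -y, -z); pixel columns grow to the right and rows downward; lengths in m; the calibration is good to about 2 mm. A picture is of the moment at which its call begins.
- job_done(): hands the job in; it is judged then, once.
Trained networks look in the newest picture that a camera, given by its name, has taken for a name from the list of things; names that differ only in an ending like _2 or _b are one class to them, and where a whole thing is asked for, a point or a joint stands for the part that bears it (a point fixed in the world has none). Each returns a list of dicts, best first, with "p" (0 to 1); they miss things now and then, are a little off and sometimes report something else, mostly with a low value. They report only what shows in the picture. A call takes as long as a camera call. They do not tell look-alikes from the thing itself.
- cut_out(camera, thing): "pixels" (420x560 bool, what is visible of it).
- place_of(camera, thing): "at" ([x, y, z] in m, in world coordinates, good to about 4 mm: a listed point, or the origin of a listed thing).
The state is a dict: "time": time; "joint_pos": joint angles; "joint_vel": joint speeds; "joint_efforts": joint torques, N m; "tool_pos": TCP position; "tool_rot": TCP orientation; "contact_force": force on the tool from outside, world axes, zero at the start; "ft_torque": the same for the moment, N m; "gripper_width": opening from 0.0 (shut) to 1.0 (fully open); "grasp_force": force on a finger pad.
Only numpy, scipy, OpenCV 4.12 (cv2) and the standard library are available. Lean on these libraries where they do the work, as an engineer would, in place of code of your own. Each camera call takes 0.05 s, during which the arm holds its last target. There are 200 camera calls.

## Working session

There is one attempt and no reset: what is moved stays moved. The work goes in short steps, Python scripts to look and compute and a tool call to move; the robot and the scene stay as the last step left them, time stands still between calls to the robot, and variables do not carry over. Pictures are saved under pics/ and viewed, at most 10 in all, crops included, and the job is handed in when it is done.

Besides the shell and the picture viewer there is one more tool, called after "Call:" by a JSON object that holds its "method" and its "body". jog_arm: Moves the arm, as the interface text tells. Shift numbers are shares of 50 cm and turn numbers shares of 1.5 rad, none past 1 either way. Its arguments: {"type":"object","properties":{"motion":{"type":"string"}},"required":["motion"]}

```bash
mkdir -p pics; ls
python3 - <<'E'
from plant import *
import cv2,numpy as np
s=state();print(s)
ims=[]
for c in ("top","side"):
    f=grab_frame(c);ims.append(f["color"][:,:,::-1])
    for t in ("jar_1","pan"):
        for r in place_of(c,t):print(c,t,np.round(r["at"],3),round(r["p"],2))
cv2.imwrite("pics/a.png",cv2.resize(np.hstack(ims),(800,300)))
cv2.imwrite("pics/top.png",ims[0])
E
```

```text
pics
{'time': 0.0, 'joint_pos': array([ 1.09002578e+00,  5.33247938e-02,  1.61430604e+00, -1.63946195e-05,
        1.47599908e+00, -1.18997070e-01]), 'joint_vel': array([-0.00200096,  0.00051257,  0.00179709, -0.0013347 , -0.00224977,
        0.00050506]), 'joint_efforts': array([-1.01373367e-03, -3.93705046e+01, -3.70165014e+01, -2.11452170e-04,
        7.35145120e-03,  1.18494646e-05]), 'tool_pos': array([0.2208884 , 0.58392442, 0.19817578]), 'tool_rot': array([-2.93116179e-04,  1.79901048e-01,  9.83684185e-01, -9.75576772e-04]), 'contact_force': array([-0.15159892, -0.8663549 , -0.61315457]), 'ft_torque': array([-0.00750978,  0.02129242,  0.00125744]), 'grasp_force': 0.0, 'gripper_width': 1.0055140014265693}
top jar_1 [ 0.64  -0.05  -0.004] 0.87
top jar_1 [ 0.624  0.058 -0.003] 0.75
top jar_1 [ 0.574  0.256 -0.004] 0.75
top jar_1 [0.463 0.089 0.002] 0.72
top jar_1 [0.373 0.084 0.002] 0.65
top pan [ 0.565 -0.251  0.085] 0.84
side jar_1 [0.473 0.092 0.001] 0.8
side jar_1 [0.576 0.261 0.001] 0.78
side jar_1 [ 0.373  0.08  -0.002] 0.71
side jar_1 [ 0.625  0.06  -0.001] 0.59
side jar_1 [ 0.639 -0.042 -0.003] 0.59
side pan [ 0.562 -0.255  0.085] 0.79
```

View pics/top.png

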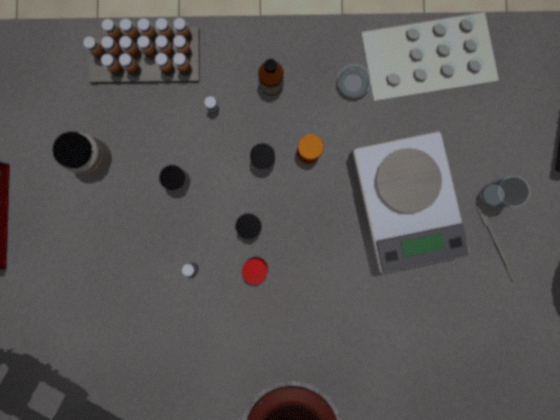

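View pics/a.png

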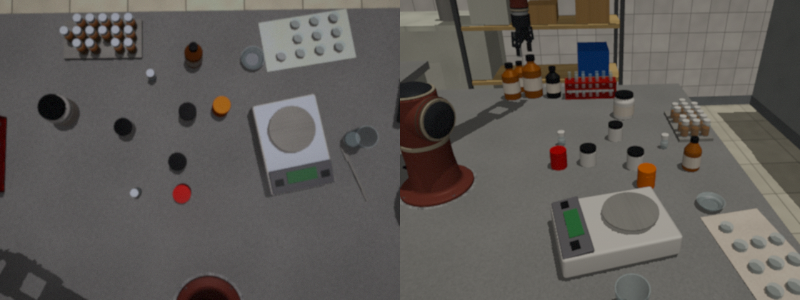

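The top view shows the three black-lidded jars at (172,178), (262,156) and (248,226). Orange is at (310,147), red at (255,271), the big jar at (75,150), and the pan at (408,180). I'll refine the positions from depth.

```bash
cat > h.py <<'E'
from plant import *
import numpy as np, cv2
from scipy.spatial.transform import Rotation as Ro
def cloud(f):
    K=f["intrinsics"];d=f["range_z"];v,u=np.mgrid[:420,:560]
    p=np.stack([(u-K[0,2])/K[0,0]*d,-(v-K[1,2])/K[1,1]*d,-d],-1)
    T=f["world_from_camera"];return p@T[:3,:3].T+T[:3,3]
def go(x,y,z):
    s=state();w,a,b,c=s["tool_rot"];R=Ro.from_quat([a,b,c,w]).as_matrix()
    print(s["tool_pos"],"y axis",R[:,1],"shift frac",np.round(R.T@(np.array([x,y,z])-s["tool_pos"])/.5,3))
E
python3 - <<'E'
from h import *
f=grab_frame("top");P=cloud(f)
for x,y,h in ((.575,.258,.065),(.624,.059,.065),(.468,.09,.065),(.564,-.253,.084)):
    m=(abs(P[...,2]-h)<.008)&(np.hypot(P[...,0]-x,P[...,1]-y)<(.045 if h<.08 else .068))&(f["range_z"]>0)
    q=P[m];c,r=cv2.minEnclosingCircle(q[:,:2].astype(np.float32));print(np.round(c,4),round(r,4),q.mean(0).round(4),m.sum())
go(.575,.258,.198)
E
```

```text
[0.5772 0.2583] 0.0283 [0.5771 0.2579 0.0634] 514
[0.6236 0.0594] 0.0279 [0.623  0.0594 0.0633] 501
[0.469  0.0921] 0.028 [0.469  0.0919 0.0633] 511
[ 0.564 -0.253] 0.0681 [ 0.5637 -0.2531  0.0821] 3176
[0.22113029 0.58440218 0.19910178] y axis [ 3.53967060e-01  9.35257762e-01 -4.88515739e-04] shift frac [-0.893 -0.36   0.002]
```

Call:
{"method": "jog_arm", "body": {"motion": "100 -0.54 -0.22 0 0 0 -0.241; 100 -0.54 -0.22 0 0 0 -0.241; 100 -0.54 -0.22 0 0 0 -0.241; 100 -0.54 -0.22 0 0 0 -0.241; 100 -0.54 -0.22 0 0 0 -0.241"}}

```text
time: 0.98
tool_pos: [0.4364, 0.3842, 0.1996]
tool_rot: [0.0, 0.001, 1.0, 0.0]
contact_force: [0.1, 1.9, -0.0]
gripper_width: 1.001
grasp_force: 0.0
```

```bash
python3 -c "
from h import *
go(.577,.258,.1)"
```

```text
[0.43638699 0.38423356 0.19961779] y axis [1.58911185e-03 9.99998723e-01 1.71217859e-04] shift frac [-0.282 -0.252  0.199]
```

Call:
{"method": "jog_arm", "body": {"motion": "100 -0.282 -0.252 0 0 0 0; 100 -0.282 -0.252 0 0 0 0; 100 -0.282 -0.252 0 0 0 0; 100 -0.282 -0.252 0.1 0 0 0; 100 -0.282 -0.252 0.14 0 0 0"}}

```text
time: 1.6
tool_pos: [0.5742, 0.2587, 0.1257]
tool_rot: [-0.003, 0.001, 1.0, -0.001]
contact_force: [-0.5, 0.6, -0.3]
gripper_width: 0.999
grasp_force: 0.0
```

```bash
python3 -c "
from h import *
go(.577,.258,.018)"
```

```text
[0.57424186 0.2587329  0.12573048] y axis [ 0.00169019  0.99999734 -0.00156802] shift frac [-0.007 -0.001  0.215]
```

Call:
{"method": "jog_arm", "body": {"motion": "100 0 0 0.1 0 0 0; 100 0 0 0.18 0 0 0; 100 0 0 0.223 0 0 0; 100 0 0 0.223 0 0 0; 80 0 0 0.223 0 0 0"}}

```text
time: 2.22
tool_pos: [0.5772, 0.2608, 0.0201]
tool_rot: [0.002, -0.0, 1.0, 0.001]
contact_force: [0.6, 0.9, -0.1]
gripper_width: 0.817
grasp_force: 0.0
```

Call:
{"method": "jog_arm", "body": {"motion": "62 0 0 0 0 0 0; 62 0 0 0 0 0 0; 62 0 0 0 0 0 0; 62 0 0 0 0 0 0; 62 0 0 0 0 0 0"}}

```text
time: 2.85
tool_pos: [0.5776, 0.2607, 0.021]
tool_rot: [0.002, 0.0, 1.0, 0.001]
contact_force: [-1.1, 0.2, 6.5]
gripper_width: 0.633
grasp_force: 46.7
```

Call:
{"method": "jog_arm", "body": {"motion": "62 0 0 -0.02 0 0 0; 62 0 0 -0.05 0 0 0; 62 0 0 -0.08 0 0 0; 62 0 0 -0.08 0 0 0; 62 0 0 -0.08 0 0 0"}}

```text
time: 3.48
tool_pos: [0.5756, 0.26, 0.0578]
tool_rot: [-0.0, 0.0, 1.0, -0.0]
contact_force: [-0.1, -0.7, -1.8]
gripper_width: 0.629
grasp_force: 46.7
```

```bash
python3 -c "
from h import *
for i in range(4): grab_frame('top');s=state();print(s['contact_force'].round(2),s['tool_pos'],s['grasp_force'],s['gripper_width'])"
```

```text
[-0.13 -0.92 -1.72] [0.57528971 0.25987313 0.05732851] 46.66662275791168 0.6308297808356177
[-0.06 -1.26 -0.62] [0.57516044 0.25984695 0.05707136] 46.6664457321167 0.6292873443988283
[-0.18 -0.33 -0.1 ] [0.57513614 0.25983679 0.05700007] 46.66582703590393 0.6255270333049524
[ 0.42  0.11 -1.01] [0.57517386 0.25982915 0.05701961] 46.666259765625 0.6313041899450073
```

About 0.9 N, so this one is light. Setting it back down.

Call:
{"method": "jog_arm", "body": {"motion": "62 0 0 0.03 0 0 0; 62 0 0 0.055 0 0 0; 62 0 0 0.07 0 0 0; 62 0 0 0.077 0 0 0; 62 0 0 0.079 0 0 0"}}

```text
time: 4.3
tool_pos: [0.5763, 0.2598, 0.0216]
tool_rot: [-0.0, 0.0, 1.0, -0.001]
contact_force: [-8.3, -4.5, 19.1]
gripper_width: 0.632
grasp_force: 48.4
```

Call:
{"method": "jog_arm", "body": {"motion": "62 0 0 0 0 0 0; 70 0 0 0 0 0 0; 80 0 0 0 0 0 0; 100 0 0 0 0 0 0; 100 0 0 0 0 0 0"}}

```text
time: 4.92
tool_pos: [0.5755, 0.26, 0.0179]
tool_rot: [-0.0, 0.0, 1.0, -0.0]
contact_force: [-0.3, 0.6, 0.1]
gripper_width: 1.001
grasp_force: 0.0
```

Call:
{"method": "jog_arm", "body": {"motion": "100 0 0 -0.04 0 0 0; 100 0 0 -0.1 0 0 0; 100 0 0 -0.2 0 0 0; 100 0 0 -0.25 0 0 0; 100 0 0 -0.25 0 0 0"}}

```text
time: 5.55
tool_pos: [0.5781, 0.2608, 0.1483]
tool_rot: [0.004, 0.0, 1.0, 0.001]
contact_force: [-0.6, -1.4, -0.9]
gripper_width: 0.998
grasp_force: 0.0
```

```bash
python3 -c "
from h import *
go(.624,.0594,.018)
go(.469,.092,.018)"
```

```text
[0.57810144 0.26079887 0.1482517 ] y axis [2.99375920e-04 9.99997091e-01 2.39357719e-03] shift frac [-0.09  -0.403  0.26 ]
[0.57810144 0.26079887 0.1482517 ] y axis [2.99375920e-04 9.99997091e-01 2.39357719e-03] shift frac [ 0.22  -0.338  0.258]
```

Call:
{"method": "jog_arm", "body": {"motion": "100 0.22 -0.338 0 0 0 0; 100 0.22 -0.338 0 0 0 0; 100 0.22 -0.338 0 0 0 0; 100 0.22 -0.338 0 0 0 0; 100 0.22 -0.338 0 0 0 0"}}

```text
time: 6.18
tool_pos: [0.4653, 0.0908, 0.1428]
tool_rot: [-0.0, 0.001, 1.0, 0.0]
contact_force: [-0.7, 0.9, 0.2]
gripper_width: 0.999
grasp_force: 0.0
```

```bash
python3 -c "
from h import *
go(.469,.092,.020)"
```

```text
[0.4653259  0.09077598 0.14277817] y axis [1.81122361e-03 9.99998253e-01 4.61473920e-04] shift frac [-0.007  0.002  0.246]
```

Call:
{"method": "jog_arm", "body": {"motion": "100 -0.006 0.002 0.08 0 0 0; 100 -0.006 0.002 0.16 0 0 0; 100 -0.006 0.002 0.22 0 0 0; 100 -0.006 0.002 0.246 0 0 0; 90 -0.006 0.002 0.246 0 0 0"}}

```text
time: 6.8
tool_pos: [0.4686, 0.0927, 0.0197]
tool_rot: [-0.001, -0.0, 1.0, 0.0]
contact_force: [0.8, 0.7, -0.2]
gripper_width: 0.901
grasp_force: 0.0
```

Call:
{"method": "jog_arm", "body": {"motion": "62 0 0 0 0 0 0; 62 0 0 0 0 0 0; 62 0 0 0 0 0 0; 62 0 0 0 0 0 0; 62 0 0 0 0 0 0"}}

```text
time: 7.42
tool_pos: [0.4704, 0.0923, 0.0225]
tool_rot: [0.002, 0.0, 1.0, 0.0]
contact_force: [-1.4, -0.1, 5.3]
gripper_width: 0.633
grasp_force: 43.8
```

Call:
{"method": "jog_arm", "body": {"motion": "62 0 0 -0.02 0 0 0; 62 0 0 -0.05 0 0 0; 62 0 0 -0.08 0 0 0; 62 0 0 -0.08 0 0 0; 62 0 0 -0.08 0 0 0"}}

```text
time: 8.05
tool_pos: [0.4686, 0.092, 0.0604]
tool_rot: [-0.0, 0.0, 1.0, -0.0]
contact_force: [0.1, 1.3, -1.3]
gripper_width: 0.632
grasp_force: 43.5
```

```bash
python3 -c "
from h import *
for i in range(4): grab_frame('top');s=state();print(s['contact_force'].round(2),s['tool_pos'],s['grasp_force'],s['gripper_width'])"
```

```text
[ 0.14 -0.49 -1.15] [0.46825508 0.09203287 0.05992802] 43.54391276836395 0.631662533157691
[-0.37 -0.07 -0.75] [0.46814973 0.09202837 0.0597409 ] 43.54308485984802 0.6320376677016084
[ 0.3   0.61 -0.75] [0.46809492 0.09204753 0.05965926] 43.542954325675964 0.6311747895839527
[-0.19 -0.05 -0.78] [0.46815139 0.09205535 0.05969052] 43.542412519454956 0.6296357695678205
```

This jar is light as well, so the heavy one should be at (0.624, 0.059). I'll set this one back.

Call:
{"method": "jog_arm", "body": {"motion": "62 0 0 0.03 0 0 0; 62 0 0 0.055 0 0 0; 62 0 0 0.068 0 0 0; 62 0 0 0.073 0 0 0; 62 0 0 0.075 0 0 0"}}

```text
time: 8.88
tool_pos: [0.4688, 0.0921, 0.0229]
tool_rot: [0.0, 0.0, 1.0, -0.0]
contact_force: [0.0, 0.5, -0.7]
gripper_width: 0.631
grasp_force: 43.5
```

Call:
{"method": "jog_arm", "body": {"motion": "62 0 0 0 0 0 0; 70 0 0 0 0 0 0; 80 0 0 0 0 0 0; 100 0 0 0 0 0 0; 100 0 0 0 0 0 0"}}

```text
time: 9.5
tool_pos: [0.4688, 0.0921, 0.023]
tool_rot: [0.0, 0.0, 1.0, -0.0]
contact_force: [0.4, 0.3, 0.3]
gripper_width: 0.999
grasp_force: 0.0
```

Call:
{"method": "jog_arm", "body": {"motion": "100 0 0 -0.04 0 0 0; 100 0 0 -0.1 0 0 0; 100 0 0 -0.2 0 0 0; 100 0 0 -0.25 0 0 0; 100 0 0 -0.25 0 0 0"}}

```text
time: 10.12
tool_pos: [0.4705, 0.0922, 0.1505]
tool_rot: [0.003, 0.0, 1.0, 0.0]
contact_force: [-0.1, 0.2, 0.1]
gripper_width: 0.999
grasp_force: 0.0
```

```bash
python3 -c "
from h import *
go(.624,.0594,.020)"
```

```text
[0.47051209 0.09215768 0.15053162] y axis [2.55001640e-04 9.99999945e-01 2.12107617e-04] shift frac [-0.306 -0.065  0.263]
```

Call:
{"method": "jog_arm", "body": {"motion": "100 -0.31 -0.065 0 0 0 0; 100 -0.31 -0.065 0 0 0 0; 100 -0.31 -0.065 0 0 0 0; 100 -0.31 -0.065 0 0 0 0; 100 -0.31 -0.065 0.05 0 0 0"}}

```text
time: 10.75
tool_pos: [0.6241, 0.0596, 0.123]
tool_rot: [0.001, 0.0, 1.0, 0.0]
contact_force: [0.3, -0.2, 0.3]
gripper_width: 1.002
grasp_force: 0.0
```

```bash
python3 -c "
from h import *
go(.624,.0594,.020)"
```

```text
[0.62408022 0.05959656 0.12299897] y axis [3.70597967e-04 9.99999926e-01 1.06501951e-04] shift frac [ 0.    -0.     0.206]
```

Call:
{"method": "jog_arm", "body": {"motion": "100 0 0 0.08 0 0 0; 100 0 0 0.15 0 0 0; 100 0 0 0.19 0 0 0; 100 0 0 0.205 0 0 0; 90 0 0 0.205 0 0 0"}}

```text
time: 11.38
tool_pos: [0.6237, 0.0596, 0.0207]
tool_rot: [0.0, 0.0, 1.0, 0.0]
contact_force: [0.0, -0.1, -0.3]
gripper_width: 0.901
grasp_force: 0.0
```

Call:
{"method": "jog_arm", "body": {"motion": "62 0 0 0 0 0 0; 62 0 0 0 0 0 0; 62 0 0 0 0 0 0; 62 0 0 0 0 0 0; 62 0 0 0 0 0 0"}}

```text
time: 12.0
tool_pos: [0.6252, 0.0593, 0.0227]
tool_rot: [0.002, 0.0, 1.0, -0.0]
contact_force: [-1.5, -1.7, 6.4]
gripper_width: 0.634
grasp_force: 43.4
```

Call:
{"method": "jog_arm", "body": {"motion": "62 0 0 -0.02 0 0 0; 62 0 0 -0.05 0 0 0; 62 0 0 -0.08 0 0 0; 62 0 0 -0.08 0 0 0; 62 0 0 -0.08 0 0 0"}}

```text
time: 12.62
tool_pos: [0.6234, 0.0595, 0.0602]
tool_rot: [-0.0, 0.0, 1.0, 0.0]
contact_force: [-0.0, -0.3, -7.1]
gripper_width: 0.631
grasp_force: 43.3
```

```bash
python3 -c "
from h import *
for i in range(4): f=grab_frame('side');s=state();print(s['contact_force'].round(2),s['tool_pos'],s['grasp_force'],s['gripper_width'])
cv2.imwrite('pics/lift.png',f['color'][:,:,::-1])"
```

```text
[ 0.56  0.04 -6.61] [0.62312416 0.05954035 0.0597783 ] 43.3459335565567 0.6265754534047574
[ 0.14  0.07 -5.55] [0.6229914  0.05953012 0.05952365] 43.346115946769714 0.63047452004001
[-0.13 -0.8  -5.94] [0.62297673 0.05953191 0.05943936] 43.346670269966125 0.6241355443114456
[-0.36  0.25 -7.01] [0.62308419 0.0595319  0.0595334 ] 43.34741771221161 0.6305080325717044
```

This is the heavy one, at about 6.3 N. I'll raise it and carry it to the pan.

Call:
{"method": "jog_arm", "body": {"motion": "62 0 0 -0.05 0 0 0; 62 0 0 -0.11 0 0 0; 62 0 0 -0.18 0 0 0; 62 0 0 -0.23 0 0 0; 62 0 -0.05 -0.25 0 0 0"}}

```text
time: 13.45
tool_pos: [0.6247, 0.0355, 0.1876]
tool_rot: [0.002, -0.001, 1.0, 0.0]
contact_force: [-0.1, -0.5, -6.5]
gripper_width: 0.628
grasp_force: 43.6
```

Call:
{"method": "jog_arm", "body": {"motion": "62 0.02 -0.08 0 0 0 0; 62 0.04 -0.16 0 0 0 0; 62 0.06 -0.25 0 0 0 0; 62 0.08 -0.34 0 0 0 0; 62 0.1 -0.42 0 0 0 0"}}

```text
time: 14.08
tool_pos: [0.5729, -0.1769, 0.1848]
tool_rot: [-0.0, 0.0, 1.0, 0.0]
contact_force: [0.6, -0.4, -6.0]
gripper_width: 0.627
grasp_force: 43.6
```

```bash
python3 -c "
from h import *
go(.564,-.253,.13)"
```

```text
[ 0.57285066 -0.17692579  0.18482172] y axis [6.78051883e-04 9.99999756e-01 1.69503115e-04] shift frac [ 0.018 -0.152  0.11 ]
```

Call:
{"method": "jog_arm", "body": {"motion": "62 0.01 -0.07 0 0 0 0; 62 0.018 -0.13 0 0 0 0; 62 0.018 -0.15 0.04 0 0 0; 62 0.018 -0.15 0.08 0 0 0; 62 0.018 -0.15 0.1 0 0 0"}}

```text
time: 14.7
tool_pos: [0.5631, -0.2482, 0.1315]
tool_rot: [-0.002, -0.0, 1.0, 0.002]
contact_force: [0.1, -0.7, -7.2]
gripper_width: 0.628
grasp_force: 43.6
```

```bash
python3 -c "
from h import *
f=grab_frame('side');cv2.imwrite('pics/over.png',f['color'][:,:,::-1][150:,100:])
go(.564,-.253,.1055);print(state()['contact_force'])"
```

```text
[ 0.56284851 -0.24808465  0.13073382] y axis [-8.99868349e-04  9.99992358e-01  3.80442449e-03] shift frac [-0.003 -0.01   0.05 ]
[-0.84768146  0.01286014 -7.94552075]
```

View pics/over.png

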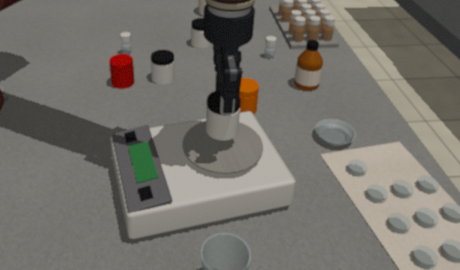

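The crop shows the jar held upright above the pan at about (222,125), with the two light jars standing at (162,67) and (200,33). I'll lower it slowly.

Call:
{"method": "jog_arm", "body": {"motion": "62 0 0 0.012 0 0 0; 62 0 0 0.022 0 0 0; 62 0 0 0.03 0 0 0; 62 0 0 0.037 0 0 0; 62 0 0 0.04 0 0 0"}}

```text
time: 15.38
tool_pos: [0.5645, -0.2505, 0.1152]
tool_rot: [-0.0, 0.0, 1.0, 0.0]
contact_force: [0.7, -0.1, -6.1]
gripper_width: 0.629
grasp_force: 43.7
```

Call:
{"method": "jog_arm", "body": {"motion": "62 0 0 0.001 0 0 0; 62 0 0 0.002 0 0 0; 62 0 0 0.003 0 0 0; 62 0 0 0.004 0 0 0; 62 0 0 0.004 0 0 0"}}

```text
time: 16.0
tool_pos: [0.5646, -0.2505, 0.1134]
tool_rot: [-0.0, 0.0, 1.0, 0.0]
contact_force: [-0.5, -0.7, -6.3]
gripper_width: 0.629
grasp_force: 43.7
```

Call:
{"method": "jog_arm", "body": {"motion": "62 0 0 0.002 0 0 0; 62 0 0 0.004 0 0 0; 62 0 0 0.006 0 0 0; 62 0 0 0.008 0 0 0; 62 0 0 0.008 0 0 0"}}

```text
time: 16.62
tool_pos: [0.5645, -0.2504, 0.1092]
tool_rot: [-0.0, 0.0, 1.0, 0.0]
contact_force: [-0.3, -0.1, -6.9]
gripper_width: 0.634
grasp_force: 43.7
```

Call:
{"method": "jog_arm", "body": {"motion": "62 0 0 0.001 0 0 0; 62 0 0 0.002 0 0 0; 62 0 0 0.003 0 0 0; 62 0 0 0.004 0 0 0; 62 0 0 0.004 0 0 0"}}

```text
time: 17.25
tool_pos: [0.5646, -0.2504, 0.1074]
tool_rot: [-0.0, 0.0, 1.0, 0.0]
contact_force: [-1.0, 0.7, -5.3]
gripper_width: 0.629
grasp_force: 43.7
```

Call:
{"method": "jog_arm", "body": {"motion": "62 0 0 0.001 0 0 0; 62 0 0 0.002 0 0 0; 62 0 0 0.003 0 0 0; 62 0 0 0.003 0 0 0; 62 0 0 0.003 0 0 0"}}

```text
time: 17.88
tool_pos: [0.565, -0.2506, 0.1068]
tool_rot: [0.0, 0.0, 1.0, -0.0]
contact_force: [-1.7, 1.2, 0.7]
gripper_width: 0.626
grasp_force: 44.3
```

The jar has touched down softly and its weight is on the pan. Releasing and retreating.

Call:
{"method": "jog_arm", "body": {"motion": "65 0 0 0 0 0 0; 70 0 0 0 0 0 0; 80 0 0 0 0 0 0; 100 0 0 0 0 0 0; 100 0 0 0 0 0 0"}}

```text
time: 18.5
tool_pos: [0.5647, -0.2505, 0.106]
tool_rot: [0.0, 0.0, 1.0, -0.0]
contact_force: [0.2, -0.4, 1.2]
gripper_width: 1.002
grasp_force: 0.0
```

Call:
{"method": "jog_arm", "body": {"motion": "100 0 0 -0.03 0 0 0; 100 0 0 -0.08 0 0 0; 100 0 0 -0.16 0 0 0; 100 0 0 -0.25 0 0 0; 100 0 0 -0.25 0 0 0"}}

```text
time: 19.12
tool_pos: [0.5672, -0.2519, 0.2383]
tool_rot: [0.005, 0.0, 1.0, -0.003]
contact_force: [0.4, -0.8, 0.5]
gripper_width: 1.004
grasp_force: 0.0
```

```bash
python3 -c "
from h import *
f=grab_frame('side');cv2.imwrite('pics/end.png',f['color'][:,:,::-1][100:,100:])
print([ (r['at'].round(3) if hasattr(r['at'],'round') else r['at'],round(r['p'],2)) for r in place_of('side','jar_1')])
s=state();print(s['tool_pos'],s['contact_force'],s['gripper_width'])"
```

```text
[([0.6403, -0.0421, 0.001], 0.84), ([0.3745, 0.0792, -0.001], 0.79), ([0.5628, -0.2509, 0.0854], 0.66), ([0.5775, 0.2611, -0.0007], 0.59)]
[ 0.56504407 -0.25068871  0.23250564] [-0.05670215 -0.81760783 -0.3572826 ] 1.0014934488095415
```

View pics/end.png

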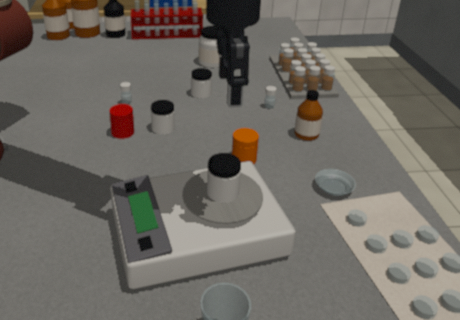

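The jar stands upright near the pan centre at (223,178). The two light jars stand at (162,117) and (201,83), and the gripper is clear.

```bash
python3 -c "
from plant import *
print(job_done())"
```

```text
the job is handed in; nothing more can be done
None
```

The heavy jar (about 0.64 kg by lift) stands upright near the centre of the balance pan, the two light jars stand upright on the bench, and the job was handed in at about 19 s; grip on the jars read 43–48 N, slightly above the 40 N you listed as harmless.

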